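Run a circuit board through the hand-fed scanner and brake its carriage at the pointer

ROBOT

A 7-joint arm with a two-finger parallel gripper is mounted at the origin on the work surface. World frame = base frame: x ahead of the robot, y to its left, z up, the work surface at z = 0. Lengths are in m, angles in rad, forces in N, time in s.
With the tool pointing down it reaches from about 0.4 to 0.85 m from the base axis. Payload 10.4 kg.
Tool frame: the origin (TCP) lies between the finger pads; the fingertips stand manip.tip_extent ahead of it and the grasp point (between the pads) lies 6 mm ahead of it (manip.tip_extent is the distance from the TCP to the fingertips, in m); z points along the fingers, y is the line along which they close (so a half turn about z gives the same grasp; the last joint's range is limited). The gripper opens to 85 mm and grips with 20 to 120 N. Pads are 22 mm wide; open, the fingers measure 114 mm over their backs; the gripper's body (76 mm by 85 mm) begins 54 mm behind the grasp point. The pads swing forward as they close: fully open they stand 13 mm farther back than shut.
Start: joints at [1.271, 0.332, -0.065, 1.46, 0.022, 1.35, -0.088], TCP at [0.171, -0.601, 0.256] pointing down, gripper open.
Joint ranges: [-2.6, 2.6], [-0.5, 2.12], [-1.47, 1.34], [0.16, 2.42], [-1.27, 4.41], [0.06, 2.06], [-2.6, 2.6]. Speed limits (rad/s): [2.22, 2.22, 2.79, 2.79, 3.14, 3.14, 3.14].

INTERFACE

Orientations are given as a unit quaternion [x, y, z, w].
In Python, from workcell import get_obs, optics, workorder, manip gives the robot as it stands.
- The arm moves only by the tool jog_arm, never from a script. Its argument "increments" is a list of rows, each a list of 7 numbers: the shift along the tool's x, y, z in m, then the turn, a rotation vector about the tool's x, y, z in rad, then the opening, from -1 (shut) to 1 (fully open). A call has 1 to 5 rows; each row is the pose to reach, as a shift and turn from the pose commanded when the call began, along the tool's axes at that moment; what a row does not reach only later rows make up. A row lasts 1/12 s, in which the tool goes at most 41.7 mm and 7.16 degrees, less where a joint would pass 70% of its speed; a pose out of reach is approached as far as the arm can. A call with a gripper value outside its range is refused whole. The fingers move at their own pace and stop on an object; "grip_force" is the grip in N (left out, the last holds). Time passes only in rows, so rows that repeat a pose let the fingers close. It gives the time, the measured TCP pose, the force, the opening and the grip force at its end, in the units of the state.
- get_obs(): the state, without advancing time (a new reading comes with each control period).
- optics.camera(name): name is "scene" or "top"; returns a dict with "color" (384x512x3 uint8, red, green, blue), "depth" (384x512 float32, m along the optical axis (not along the pixel's ray), 0 where there is no reading), "K" (3x3 intrinsics, pixels), "R" (3x3) and "t" (3): a world point X has camera coordinates R X + t. Camera axes: x right, y down, z forward; pixel columns grow to the right and rows downward; lengths in m; the calibration is good to about 2 mm. A picture is of the moment at which its call begins.
- workorder.hand_in(): hands the job in; it is judged then, once.
The state is a dict: "clock": time; "joint_pos": joint angles; "joint_velocities": joint speeds; "tau": joint torques, N m; "position": TCP position; "ee_rot": TCP orientation; "ft_force": force on the tool from outside, world axes, zero at the start; "torque": the same for the moment, N m; "grip_width": opening from 0.0 (shut) to 1.0 (fully open); "grasp_force": force on a finger pad.
Only numpy, scipy, OpenCV 4.12 (cv2) and the standard library are available. Lean on these libraries where they do the work, as an engineer would, in place of code of your own. Each camera call takes 0.05 s, during which the arm holds its last target. There are 200 camera calls.

TASK

Scan the circuit board: push its heavy free-running carriage from behind so that it passes under the scanner bridge at between 0.1 and 0.2 m/s, and then brake it gently by hand from its front, so that it comes to rest with its index pin at the pointer without ever striking the end stop. Always touch the carriage softly (no blow above 20 N), never touch the board or shift the pointer, leave everything else on the bench alone, and finish with the carriage standing free.

Things in the scene. Friction and masses are not known exactly. Their poses are not given: they have to be found in the camera images.
- track: Aluminium channel along y on the bench, 830 mm long, 190 mm wide. Origin at bench height (z = 0) on its centre line. Its own +y is the direction of travel (from the robot's right to its left), x across it. Channel floor 8 mm above the bench; side walls at x = 63 to 73 mm on both sides, tops 44 mm high. Its rear end (-y) is open. Fixed to the bench.
- bridge (a point): Middle of the underside of the grey scanner bridge that spans the track, at track x = 0, y = -80 mm, 66 mm above the bench. Its beam is 30 mm long in y (y = -95 to -65 mm), its top 92 mm above the bench, posts outside the walls. A 70 mm high electronics box stands on the +x side (track x = 103 to 173 mm, y = -130 to -30 mm).
- stop (a point): Middle of the rubber face of the dark steel end stop that closes the far end (+y) of the channel: track x = 0, y = +395 mm, 29 mm above the bench; its top is 44 mm high.
- slide (a joint): Travel of the carriage along the track's +y, m; carriage middle at track y = value - 0.270. Starts at rest at -0.005 to 0.055. The front meets the stop at 0.60. The board is under the scanner while the value is 0.13 to 0.25 (middle at y = -0.14 to -0.02): the speed must be 0.1 to 0.2 m/s all that time, no slower and no faster.
- carriage (a point): Steel block 110 mm wide (x), 130 mm long (y), 12 to 48 mm above the bench, no handle. Point mid-length, 10 mm above the bench; axes as the track's. Push on its plain upright rear (-y) and front (+y) faces, 65 mm from the point. A brass pin at y = 0 on its +x side. Moving mass nominally 5 kg (3.9 to 6.3), drag 0.4 N per m/s, dry friction 0.020 N: it coasts (12 s time constant) on to the stop.
- board (a point): Green circuit board with black and silver components, 100 x 120 mm, fixed on top of the carriage; point at its underside, 48 mm above the bench, over the carriage's middle; its highest components end 59 mm above the bench. Not to be touched.
- mark (a point): White tip, 49 mm above the bench, of the dark pointer clamped stiffly to the outside of the track's +x wall, at track x = 70 mm, y = 172 to 275 mm, different each time. The carriage must stand with its middle (brass index pin) at the same track y as this tip, within 12 mm. The clamp is 20 mm long in y.
- reel: Copper-coloured reel, 60 mm diameter, 44 mm high, standing on the bench between robot and track; origin at its underside. Bystander.
- driver: Screwdriver with red handle lying on the bench between robot and track; bystander.
- meter: Yellow multimeter lying beyond the track, 85 x 150 x 42 mm; origin at its underside. Bystander.
- valve_box: Upright carton 50 x 50 x 90 mm beyond the track; origin at its underside. Bystander.
- parts_tray: Grey divided parts tray, 100 x 160 x 30 mm, beyond the track; origin at its underside. Bystander.
- can_a: Spray can, 54 mm diameter, 150 mm high, near the track's far (+y) end on the robot's side; bystander.
- can_b: Spray can, 60 mm diameter, 170 mm high, beside the other; bystander.

How it is judged:
By the outcome, as a careful person would: the job done as asked, in the order asked, and still so for the second after the job is handed in, with the robot touching nothing.
It also fails if it takes over 38 s, if anything falls off the work surface, if the arm or the gripper's body presses on something with over 40 N, if the wrist force passes 120 N, or if a joint passes its speed limit or range.

## Working session

There is one attempt and no reset: what is moved stays moved. The work goes in short steps, Python scripts to look and compute and a tool call to move; the robot and the scene stay as the last step left them, time stands still between calls to the robot, and variables do not carry over. Pictures are saved under pics/ and viewed, at most 10 in all, crops included, and the job is handed in when it is done.

Besides the shell and the picture viewer there is one more tool, called after "Call:" as name(argument=value, ...) on one line, values as JSON. jog_arm: Moves the arm, as the interface text tells. Its arguments: {"type":"object","properties":{"increments":{"type":"array"},"grip_force":{"type":"number"}},"required":["increments"]}

```bash
mkdir -p pics; ls; python3 - <<'E'
from workcell import get_obs, optics, manip
import cv2,numpy as np
o=get_obs(); print({k:np.round(v,3) for k,v in o.items()}); print([a for a in dir(manip) if a[0]!='_'],manip.tip_extent)
for n in("scene","top"):
    c=optics.camera(n); cv2.imwrite(f"pics/{n}0.png",c["color"][:,:,::-1]); np.savez(f"{n}0.npz",**c)
    print(n,c["K"].round(1).tolist(),c["R"].round(3).tolist(),c["t"].round(3))
E
```

```text
pics
{'clock': np.float64(0.0), 'joint_pos': array([ 1.271,  0.333, -0.065,  1.461,  0.022,  1.35 , -0.088]), 'joint_velocities': array([-0.001,  0.   , -0.001,  0.   , -0.001, -0.   , -0.001]), 'tau': array([ 0.0000e+00, -6.2546e+01,  4.9000e-02, -3.9161e+01,  1.6000e-02,
        1.0000e-02,  0.0000e+00]), 'position': array([ 0.171, -0.601,  0.256]), 'ee_rot': array([ 0.99 ,  0.138, -0.   , -0.001]), 'ft_force': array([ 0.545, -0.14 ,  0.668]), 'torque': array([-0.001, -0.019, -0.031]), 'grasp_force': np.float64(0.0), 'grip_width': np.float64(0.999)}
['MotionError', 'tip_extent'] 0.025
scene [[412.9, 0.0, 257.9], [0.0, 412.9, 189.8], [0.0, 0.0, 1.0]] [[0.706, 0.708, -0.008], [0.55, -0.557, -0.622], [-0.445, 0.435, -0.783]] [-0.401 -0.21   1.362]
top [[358.4, 0.0, 256.5], [0.0, 358.4, 188.5], [0.0, 0.0, 1.0]] [[0.024, -1.0, 0.001], [-0.981, -0.024, -0.192], [0.192, 0.004, -0.981]] [0.052 0.555 1.064]
```

View pics/scene0.png

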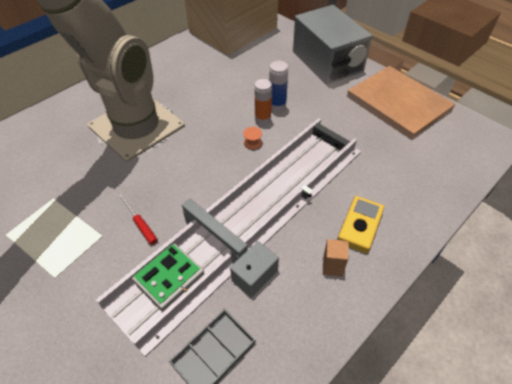

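View pics/top0.png

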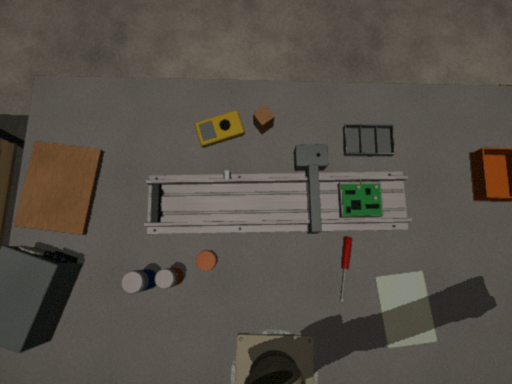

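The scene view shows the track with the board at (168,275), the bridge at (215,228), the pointer tip at about (308,190) and the stop at (330,135). In the top view the board is at (361,200), the bridge at column 314, the white tip at (227,175) and the stop at column 154. Next I'll measure these precisely.

```bash
cat > h.py <<'E'
import numpy as np,cv2
def ray(c,u,v,z):
    d=c["R"].T@np.linalg.solve(c["K"],[u,v,1.]); o=-c["R"].T@c["t"]
    return o+d*(z-o[2])/d[2]
def proj(c,X):
    p=c["K"]@(c["R"]@np.asarray(X)+c["t"]); return p[:2]/p[2]
def green(c):
    h=cv2.cvtColor(c["color"],cv2.COLOR_RGB2HSV)
    m=cv2.inRange(h,(45,120,60),(80,255,255)); m=cv2.morphologyEx(m,cv2.MORPH_CLOSE,np.ones((9,9)))
    k=max(cv2.findContours(m,0,1)[0],key=cv2.contourArea)
    return cv2.minAreaRect(k)
E
python3 - <<'E'
from h import *
for n in("top","scene"):
    c=np.load(n+"0.npz"); r=green(c); print(n,r,ray(c,*r[0],.0495).round(4))
    b=cv2.boxPoints(r); print([ray(c,*p,.0495)[:2].round(4).tolist() for p in b])
c=np.load("top0.npz")
im=c["color"][150:250,140:420,::-1]; cv2.imwrite("pics/crop1.png",cv2.resize(im,None,fx=2.8,fy=2.8,interpolation=cv2.INTER_CUBIC))
c=np.load("scene0.npz")
im=c["color"][120:270,230:400,::-1]; cv2.imwrite("pics/crop2.png",cv2.resize(im,None,fx=4,fy=4,interpolation=cv2.INTER_CUBIC))
E
```

```text
top ((361.5384826660156, 199.6923065185547), (31.50697135925293, 37.83055114746094), 86.8201675415039) [ 0.5273 -0.2624  0.0495]
[[0.5725, -0.2019], [0.5822, -0.3207], [0.4829, -0.3219], [0.4735, -0.2051]]
scene ((166.39537048339844, 271.8830871582031), (37.379737854003906, 52.28456115722656), 48.179832458496094) [ 0.525  -0.2619  0.0495]
[[0.4789, -0.3205], [0.4679, -0.197], [0.5716, -0.2027], [0.5764, -0.3204]]
```

View pics/crop1.png

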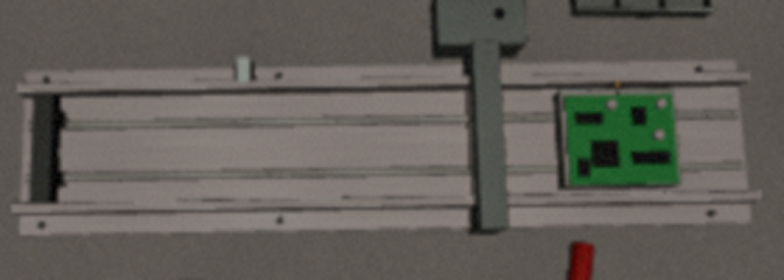

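View pics/crop2.png

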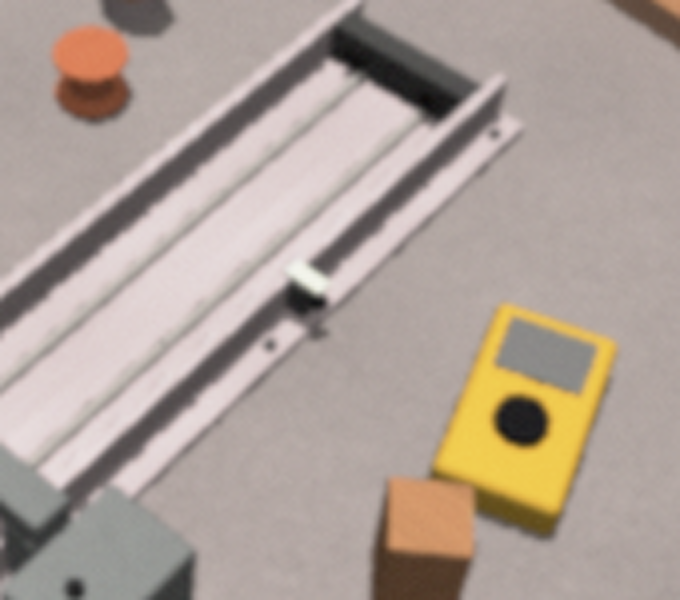

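Crop 1 shows the wall ends at crop (18,88)/(748,76) for the far wall and (13,209)/(760,195) for the near wall. It also shows the pointer tip at (243,69), the stop's front edge at column 60, the bridge at columns 470–505, and the brass pin at (617,86). Crop 2 shows the white tip at (307,275).

```bash
python3 - <<'E'
from h import *
c=np.load("top0.npz"); s=np.load("scene0.npz")
T=lambda u,v,z: ray(c,140+u/2.8,150+v/2.8,z)[:2].round(4)
fl,fr,nl,nr=[T(*p,.044) for p in((18,88),(748,76),(13,209),(760,195))]
print("walls",fl,fr,nl,nr)
y1,y2=[np.arctan2(-(a-b)[0],(a-b)[1]) for a,b in((fl,fr),(nl,nr))]; print("yaw",y1,y2)
print("tip top",T(243,69,.049),"scene",ray(s,230+307/4,120+275/4,.049)[:2])
h=cv2.cvtColor(c["color"],cv2.COLOR_RGB2HSV)
# white tip mask near guess, both views
for cc,(u,v),n in((c,(227,175),"top"),(s,(307,189),"scene")):
    p=cc["color"][v-9:v+10,u-9:u+10].astype(int); g=p.min(2)
    if n=="top": print(p[3:16,4:15,1]); print((p[3:16,4:15,0]-p[3:16,4:15,1]))
print("bridge L/R",T(470,130,.092),T(504,130,.092),"stop",T(60,115,.044),T(60,180,.044),"pin",T(617,86,.04))
print("reel",ray(c,206,260,.044),"canA",ray(c,166,278,.15),"canB",ray(c,135,281,.17))
E
```

```text
walls [0.5701 0.4134] [ 0.6042 -0.4108] [0.4338 0.4076] [ 0.4694 -0.4164]
yaw 0.04134987008494934 0.0431770324562468
tip top [0.5971 0.1602] scene [0.59561123 0.16213617]
[[ 81  82  86  92  94  91  89  81  84  82  84]
 [ 79  85 100 112 118 118 108  89  82  85  83]
 [ 81  85 104 131 139 139 127  90  75  82  84]
 [ 83  80 102 134 144 144 132  80  61  79  85]
 [ 86  73  95 131 141 143 132  77  51  81  93]
 [ 99  79  90 133 143 142 132  74  55  93 108]
 [114  91  90 130 143 142 128  75  57 107 117]
 [118  92  93 133 142 143 131  76  54 105 121]
 [112  93  92 133 142 143 131  77  46  81 111]
 [109  97  97 131 140 139 127  84  70  87 109]
 [115 112 115 125 127 125 120 103 105 109 113]
 [115 115 113 113 114 114 109 108 109 110 108]
 [ 94  92  89  87  88  86  84  78  79  76  75]]
[[ 5  6  5  3  4  4  4  6  4  3  6]
 [ 6  3  2  0  0 -1  0  2  4  4  4]
 [ 6  5  1 -2 -5 -4 -3  1  6  5  4]
 [ 4  4 -1 -3 -5 -4 -4 -3  3  6  7]
 [ 3  4 -1 -3 -2 -5 -5 -3  2  8  5]
 [ 5  4 -1 -4 -3 -6 -5 -2  4  7  7]
 [10  4  0 -4 -5 -4 -2 -3  3  9  8]
 [ 8  5 -2 -5 -3 -4 -4 -3  4  7  7]
 [ 9  4 -1 -5 -5 -5 -4 -2  3  8  7]
 [ 9  8  2 -5 -5 -4 -4  1  6  6  8]
 [ 7  7  4  0 -1 -1 -1  5  8  7  9]
 [ 8  8  8  7  7  5  7  7  8  7  7]
 [ 7  8 10  8  6  8  5  7  7  5  5]]
bridge L/R [ 0.526  -0.0893] [ 0.5269 -0.1257] stop [0.5403 0.3637] [0.4671 0.3582] pin [ 0.5899 -0.2634]
reel [0.33157085 0.21286665 0.044     ] canA [0.28183185 0.3043059  0.15      ] canB [0.27325704 0.38108967 0.17      ]
```

```bash
cat >> h.py <<'E'
from scipy.spatial.transform import Rotation as Ro
YAW=.042; O=np.array([.5206,-.03,0]); RT=Ro.from_euler("z",YAW).as_matrix()   # track frame
w2t=lambda X:RT.T@(np.asarray(X)-O)
t2w=lambda p:O+RT@np.asarray(p)
RG=np.column_stack([RT[:,1],RT[:,0],[0,0,-1]])  # tool x=track y, tool y=track x, z down
def delta(o,p):   # tool increments from now to track point p, aligned
    R=Ro.from_quat(o["ee_rot"]).as_matrix()
    return np.r_[R.T@(t2w(p)-o["position"]),Ro.from_matrix(R.T@RG).as_rotvec()].round(4)
def carr(c):      # carriage middle, track frame
    return w2t(ray(c,*green(c)[0],.0495))
E
python3 - <<'E'
from h import *; from workcell import get_obs
o=get_obs()
for z in(.20,.15): print(delta(o,[0,-.345,z]).tolist())
for n in("top","scene"): print(carr(np.load(n+"0.npz")).round(4))
c=np.load("top0.npz");s=np.load("scene0.npz")
print("tip",w2t(ray(c,226.6,175,.049)),w2t(ray(s,306.7,188.7,.049)))
E
```

```text
[0.4123, -0.118, 0.0557, -0.0011, -0.0008, -1.336]
[0.4123, -0.1179, 0.1057, -0.0011, -0.0008, -1.336]
[-0.003  -0.2325  0.0495]
[-0.0053 -0.2319  0.0495]
tip [0.08330197 0.18741027 0.049     ] [0.08280221 0.18886279 0.049     ]
```

Call:
jog_arm(increments=[[0.04, -0.012, 0, 0, 0, -0.12, -1], [0.08, -0.024, 0, 0, 0, -0.24, -1], [0.12, -0.036, 0, 0, 0, -0.36, -1], [0.16, -0.048, 0, 0, 0, -0.48, -1], [0.2, -0.058, 0, 0, 0, -0.6, -1]], grip_force=40)

```text
clock: 0.52
position: [0.3486, -0.4892, 0.2562]
ee_rot: [0.904, 0.427, -0.0, -0.0]
ft_force: [0.1, -0.5, 1.1]
grip_width: 0.294
grasp_force: 0.0
```

```bash
python3 - <<'E'
from h import *; from workcell import get_obs
o=get_obs(); print(w2t(o["position"]),o["joint_pos"].round(2),delta(o,[0,-.345,.15]).tolist(),o["grip_width"],o["ft_force"])
E
```

```text
[-0.19115115 -0.45157157  0.25619081] [ 1.08  0.29 -0.25  1.52  0.07  1.34  0.13] [0.2069, 0.0713, 0.1062, -0.0004, -0.0001, -0.7303] 0.2939372283787556 [ 0.14430027 -0.5087502   1.09201834]
```

Call:
jog_arm(increments=[[0.035, 0.012, 0.01, 0, 0, -0.12, -1], [0.07, 0.024, 0.025, 0, 0, -0.24, -1], [0.105, 0.036, 0.045, 0, 0, -0.36, -1], [0.14, 0.048, 0.065, 0, 0, -0.48, -1], [0.175, 0.06, 0.085, 0, 0, -0.6, -1]])

```text
clock: 0.93
position: [0.5057, -0.394, 0.1709]
ee_rot: [0.738, 0.675, 0.0, 0.0]
ft_force: [0.7, 0.4, -0.5]
grip_width: 0.001
grasp_force: 0.0
```

```bash
python3 - <<'E'
from h import *; from workcell import get_obs
o=get_obs(); print(w2t(o["position"]),o["joint_pos"].round(2),delta(o,[-.002,-.345,.13]).tolist(),o["grip_width"],o["ft_force"])
E
```

```text
[-0.03018549 -0.36304525  0.17086193] [ 0.9   0.45 -0.41  1.5   0.19  1.22  0.38] [0.0216, 0.0256, 0.0409, 0.0, -0.0, -0.1303] 0.0010081136172860794 [ 0.72695786  0.38163554 -0.49442801]
```

Call:
jog_arm(increments=[[0.012, 0.013, 0.025, 0, 0, -0.08, -1], [0.0216, 0.0256, 0.041, 0, 0, -0.1303, -1], [0.0216, 0.0256, 0.041, 0, 0, -0.1303, -1], [0.0216, 0.0256, 0.041, 0, 0, -0.1303, -1]])

```text
clock: 1.27
position: [0.5318, -0.3751, 0.1296]
ee_rot: [0.694, 0.72, -0.0, -0.001]
ft_force: [-0.3, -0.1, 0.2]
grip_width: 0.002
grasp_force: 0.0
```

```bash
python3 - <<'E'
from h import *; from workcell import get_obs,optics
o=get_obs(); print(w2t(o["position"]),o["joint_pos"].round(2),delta(o,[-.002,-.345,.045]).tolist(),o["ft_force"])
c=optics.camera("scene"); print(carr(c)); cv2.imwrite("pics/a.png",c["color"][190:360,80:260,::-1].repeat(3,0).repeat(3,1))
E
```

```text
[-0.0032562  -0.34530042  0.12963201] [ 0.86  0.52 -0.43  1.51  0.22  1.16  0.43] [0.0001, 0.0014, 0.0846, -0.0019, -0.0019, -0.0052] [-0.32120491 -0.11127667  0.15335805]
[-0.00491978 -0.2319766   0.0495    ]
```

View pics/a.png

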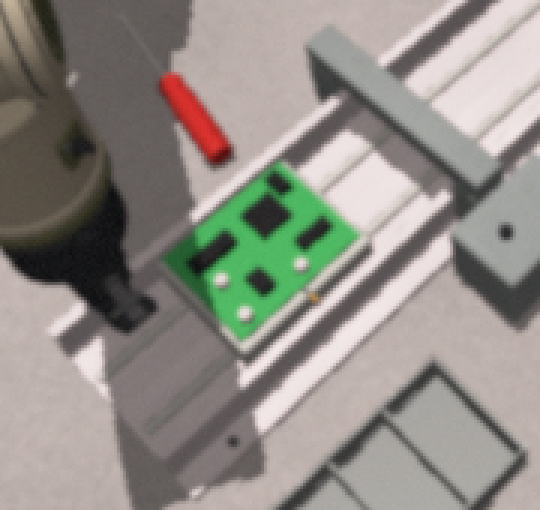

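The shut fingertips are at about crop (125,325), hovering over the channel behind the carriage, with clear space between them. I'll descend there.

Call:
jog_arm(increments=[[0, 0, 0.03, 0, 0, 0, -1], [0, 0, 0.06, 0, 0, 0, -1], [0, 0, 0.08, 0, 0, 0, -1], [0, 0, 0.085, 0, 0, 0, -1], [0.004, 0, 0.085, 0, 0, 0, -1]])

```text
clock: 1.73
position: [0.5304, -0.3739, 0.0457]
ee_rot: [0.695, 0.719, -0.001, -0.0]
ft_force: [-0.2, -0.7, 0.7]
grip_width: -0.0
grasp_force: 0.0
```

Call:
jog_arm(increments=[[0.006, 0, 0, 0, 0, 0, -1], [0.012, 0, 0, 0, 0, 0, -1], [0.017, 0, 0, 0, 0, 0, -1], [0.02, 0, 0, 0, 0, 0, -1], [0.022, 0, 0, 0, 0, 0, -1]])

```text
clock: 2.15
position: [0.5316, -0.3495, 0.0468]
ee_rot: [0.694, 0.72, 0.0, 0.001]
ft_force: [0.1, -1.1, -0.4]
grip_width: 0.003
grasp_force: 0.0
```

```bash
python3 - <<'E'
from h import *; from workcell import get_obs,optics
o=get_obs(); print(w2t(o["position"]),o["ft_force"],delta(o,[-.002,-.345,.045]).tolist())
c=optics.camera("scene"); print(carr(c))
E
```

```text
[-0.00244291 -0.31968465  0.04683563] [ 0.10749874 -1.13519783 -0.38258065] [-0.0253, 0.0006, 0.0019, 0.001, 0.0008, -0.005]
[-0.00433368 -0.23229355  0.0495    ]
```

Call:
jog_arm(increments=[[0.002, 0, 0, 0, 0, 0, -1], [0.004, 0, 0, 0, 0, 0, -1], [0.006, 0, 0, 0, 0, 0, -1], [0.008, 0, 0, 0, 0, 0, -1], [0.0095, 0, 0, 0, 0, 0, -1]])

```text
clock: 2.62
position: [0.5307, -0.3403, 0.0458]
ee_rot: [0.694, 0.72, 0.0, -0.0]
ft_force: [0.6, -0.0, -0.5]
grip_width: 0.001
grasp_force: 0.0
```

Call:
jog_arm(increments=[[0.0012, 0, 0, 0, 0, 0, -1], [0.0024, 0, 0, 0, 0, 0, -1], [0.0036, 0, 0, 0, 0, 0, -1], [0.0048, 0, 0, 0, 0, 0, -1], [0.006, 0, 0, 0, 0, 0, -1]])

```text
clock: 3.03
position: [0.5305, -0.3345, 0.0459]
ee_rot: [0.694, 0.72, -0.0, -0.0]
ft_force: [1.3, 0.4, -0.7]
grip_width: -0.001
grasp_force: 0.0
```

```bash
python3 - <<'E'
from h import *; from workcell import get_obs,optics
o=get_obs(); print(w2t(o["position"]),o["ft_force"])
for n in("scene","top"): print(carr(optics.camera(n)))
E
```

```text
[-0.00290577 -0.30466002  0.04586976] [ 1.32232982  0.4382438  -0.74970747]
[-0.00397413 -0.22855971  0.0495    ]
[-0.00212798 -0.21525431  0.0495    ]
```

Call:
jog_arm(increments=[[0.002, 0, 0, 0, 0, 0, -1], [0.0052, 0, 0, 0, 0, 0, -1], [0.0096, 0, 0, 0, 0, 0, -1], [0.0152, 0, 0, 0, 0, 0, -1], [0.022, 0, 0, 0, 0, 0, -1]])

```text
clock: 3.55
position: [0.5296, -0.3121, 0.0459]
ee_rot: [0.694, 0.72, -0.0, 0.0]
ft_force: [0.0, 0.5, 0.8]
grip_width: 0.0
grasp_force: 0.1
```

Call:
jog_arm(increments=[[0.008, 0, 0, 0, 0, 0, -1], [0.0172, 0, 0, 0, 0, 0, -1], [0.0276, 0, 0, 0, 0, 0, -1], [0.0392, 0, 0, 0, 0, 0, -1], [0.0512, 0, 0, 0, 0, 0, -1]])

```text
clock: 3.97
position: [0.5278, -0.2599, 0.0459]
ee_rot: [0.694, 0.72, 0.0, -0.0]
ft_force: [-0.0, 0.1, -0.5]
grip_width: 0.002
grasp_force: 0.0
```

Call:
jog_arm(increments=[[0.012, 0, 0, 0, 0, 0, -1], [0.024, 0, 0, 0, 0, 0, -1], [0.03, 0, -0.004, 0, 0, 0, -1], [0.033, 0, -0.03, 0, 0, 0, -1], [0.035, 0, -0.07, 0, 0, 0, -1]])

```text
clock: 4.38
position: [0.5244, -0.2246, 0.1136]
ee_rot: [0.694, 0.72, -0.001, -0.003]
ft_force: [0.7, -1.2, -0.3]
grip_width: -0.002
grasp_force: 0.0
```

```bash
python3 - <<'E'
from h import *; from workcell import get_obs,optics
o=get_obs(); print(w2t(o["position"]),o["ft_force"],o["clock"])
c=optics.camera("scene"); print(carr(c),green(c)); print(get_obs()["clock"])
E
```

```text
[-0.00435393 -0.19455335  0.11356276] [ 0.66060252 -1.20683617 -0.27419645] 4.3833
[-0.00378563 -0.11852264  0.0495    ] ((202.25003051757812, 241.75003051757812), (35.35533905029297, 24.748737335205078), 45.0)
4.4333
```

Call:
jog_arm(increments=[[0.015, 0.002, -0.035, 0, 0, 0, -1], [0.053, 0.003, -0.045, 0, 0, 0, -1], [0.094, 0.003, -0.045, 0, 0, 0, -1], [0.135, 0.003, -0.045, 0, 0, 0, -1], [0.176, 0.003, -0.045, 0, 0, 0, -1]])

```text
clock: 4.85
position: [0.5231, -0.0486, 0.1617]
ee_rot: [0.694, 0.72, 0.0, 0.001]
ft_force: [1.1, 0.5, 1.1]
grip_width: 0.0
grasp_force: 0.0
```

```bash
python3 - <<'E'
from h import *; from workcell import get_obs,optics
o=get_obs(); print(w2t(o["position"]),o["clock"],o["ee_rot"])
c=optics.camera("scene"); np.savez("s1.npz",**c); r=green(c); print(r, [w2t(ray(c,*p,.0495))[:2].round(3).tolist() for p in cv2.boxPoints(r)])
cv2.imwrite("pics/s1.png",c["color"][:,:,::-1])
E
```

```text
[ 0.0017192  -0.01873852  0.16166099] 4.85 [6.94379915e-01 7.19608026e-01 3.03746795e-04 8.54844925e-04]
((233.4256591796875, 214.59666442871094), (37.49721145629883, 27.254070281982422), 37.5685920715332) [[-0.051, -0.047], [-0.07, 0.033], [0.042, 0.031], [0.056, -0.045]]
```

View pics/s1.png

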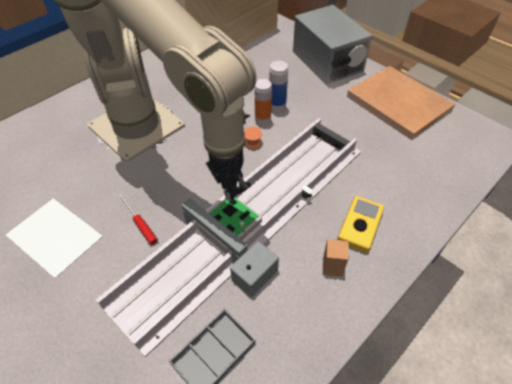

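The board is leaving the bridge with its front edge near (258,212), so its middle is at about -0.028 and it is doing about 0.144 m/s as planned. Next the hand moves ahead of it.

Call:
jog_arm(increments=[[0.0415, -0.001, 0, 0, 0, 0, -1], [0.083, -0.002, 0, 0, 0, 0, -1], [0.12, -0.003, 0.01, 0, 0, 0, -1], [0.15, -0.003, 0.03, 0, 0, 0, -1], [0.168, -0.003, 0.05, 0, 0, 0, -1]])

```text
clock: 5.32
position: [0.5141, 0.1215, 0.1115]
ee_rot: [0.693, 0.721, 0.002, 0.001]
ft_force: [0.1, 0.0, -0.5]
grip_width: 0.0
grasp_force: 0.0
```

```bash
python3 - <<'E'
from h import *; from workcell import get_obs,optics
o=get_obs(); print(w2t(o["position"]),o["clock"],o["ee_rot"])
c=optics.camera("scene"); np.savez("s2.npz",**c); r=green(c); print(r, [w2t(ray(c,*p,.0495))[:2].round(3).tolist() for p in cv2.boxPoints(r)])
# green extent in track coords along strip x
h=cv2.cvtColor(c["color"],cv2.COLOR_RGB2HSV); v,u=np.nonzero(cv2.inRange(h,(45,120,40),(80,255,255)))
P=np.array([w2t(ray(c,a,b,.0495)) for a,b in zip(u,v)]); 
for lo in(-.045,-.02,.0,.02,.035):
    q=P[(P[:,0]>lo)&(P[:,0]<lo+.012),1]; print(lo,q.min() if len(q) else 0,q.max() if len(q) else 0,len(q))
cv2.imwrite("pics/s2.png",c["color"][110:270,170:370,::-1].repeat(3,0).repeat(3,1))
E
```

```text
[-1.25786956e-04  1.51668188e-01  1.11502283e-01] 5.3167 [6.92858779e-01 7.21071427e-01 1.52573409e-03 6.17872199e-04]
((244.9547576904297, 204.45025634765625), (33.16276168823242, 44.66547393798828), 47.72631072998047) [[-0.053, -0.02], [-0.059, 0.115], [0.043, 0.093], [0.044, -0.035]]
-0.045 -0.01981203327550565 0.09189233958308013 101
-0.02 -0.01998042615750572 0.09490177269890514 116
0.0 -0.020146319983643454 0.0938376785401315 147
0.02 -0.020309769975489375 0.09421770123611273 112
0.035 -0.020470829739537254 0.09388158171133609 110
```

View pics/s2.png

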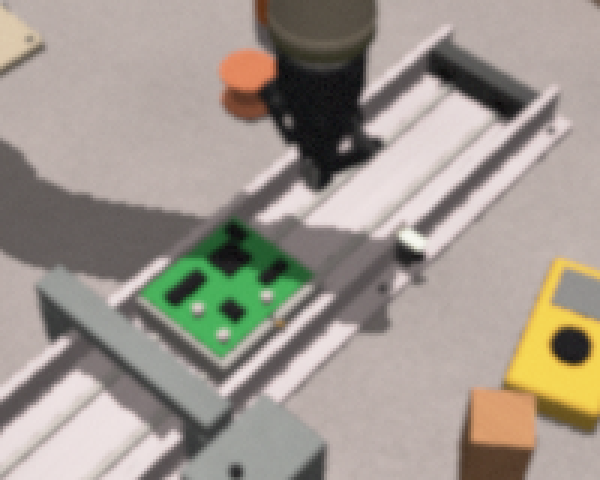

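The board's front edge is at track y 0.094 (crop (313,275)), the fingertips are at (320,185) ahead of it, and the speed is about 0.13 m/s. I'll descend while matching speed.

Call:
jog_arm(increments=[[0.001, 0, 0.03, 0, 0, 0, -1], [0.004, 0, 0.058, 0, 0, 0, -1], [0.01, 0, 0.065, 0, 0, 0, -1], [0.0185, 0, 0.065, 0, 0, 0, -1], [0.0275, 0, 0.065, 0, 0, 0, -1]])

```text
clock: 5.78
position: [0.5136, 0.1455, 0.0468]
ee_rot: [0.694, 0.72, 0.0, 0.0]
ft_force: [0.5, -0.3, -0.1]
grip_width: 0.003
grasp_force: 0.0
```

Call:
jog_arm(increments=[[0.009, 0, 0, 0, 0, 0, -1], [0.018, 0, 0, 0, 0, 0, -1], [0.027, 0, 0, 0, 0, 0, -1], [0.036, 0, 0, 0, 0, 0, -1]])

```text
clock: 6.12
position: [0.5123, 0.1821, 0.0468]
ee_rot: [0.694, 0.72, 0.001, 0.0]
ft_force: [0.2, 0.3, 0.5]
grip_width: -0.002
grasp_force: 0.1
```

```bash
cat > m.py <<'E'
from h import *; from workcell import get_obs,optics
o=get_obs(); print(w2t(o["position"]),o["clock"],o["ft_force"])
c=optics.camera("scene"); 
h=cv2.cvtColor(c["color"],cv2.COLOR_RGB2HSV); v,u=np.nonzero(cv2.inRange(h,(45,120,40),(80,255,255)))
P=np.array([w2t(ray(c,a,b,.0495)) for a,b in zip(u,v)]); 
for lo in(-.045,-.02,.0,.02,.035):
    q=P[(P[:,0]>lo)&(P[:,0]<lo+.012),1]; print(lo,q.min().round(4),q.max().round(4),len(q))
E
python3 m.py
```

```text
[0.00058784 0.21230957 0.04682956] 6.1167 [0.23311656 0.26418257 0.4501577 ]
-0.045 0.0805 0.1776 92
-0.02 0.08 0.1929 96
0.0 0.0797 0.1948 131
0.02 0.0799 0.1947 94
0.035 0.0803 0.1938 96
```

```bash
python3 -c "
from h import *; from workcell import get_obs
o=get_obs(); print(w2t(o['position']),o['clock'],o['ft_force'],o['joint_velocities'].round(3))"
```

```text
[0.00042403 0.21533092 0.04688695] 6.1667 [ 1.73870262  8.49366232 -3.26574088] [ 0.009  0.002 -0.017  0.002 -0.021 -0.032  0.04 ]
```

Call:
jog_arm(increments=[[0.0075, 0, 0, 0, 0, 0, -1], [0.0145, 0, 0, 0, 0, 0, -1], [0.021, 0, 0, 0, 0, 0, -1]])

```text
clock: 6.42
position: [0.511, 0.2022, 0.0459]
ee_rot: [0.694, 0.72, -0.0, 0.0]
ft_force: [-0.8, -0.7, 0.3]
grip_width: 0.002
grasp_force: 0.0
```

```bash
python3 -c "
from h import *; from workcell import get_obs
o=get_obs(); print(w2t(o['position']),o['clock'],o['ft_force'],o['joint_velocities'].round(3))"
```

```text
[1.56043298e-04 2.32445105e-01 4.58671161e-02] 6.4167 [-0.81572911 -0.67735007  0.25136359] [-0.144  0.054 -0.004 -0.067  0.033  0.027 -0.143]
```

Call:
jog_arm(increments=[[0.0055, 0, 0, 0, 0, 0, -1], [0.01, 0, 0, 0, 0, 0, -1], [0.0138, 0, 0, 0, 0, 0, -1], [0.017, 0, 0, 0, 0, 0, -1]])

```text
clock: 6.75
position: [0.5104, 0.219, 0.0458]
ee_rot: [0.694, 0.72, -0.0, 0.0]
ft_force: [-0.3, -0.4, 0.3]
grip_width: -0.004
grasp_force: 0.0
```

```bash
python3 m.py; python3 m.py
```

```text
[0.00025927 0.24925467 0.0457898 ] 6.75 [-0.3449135  -0.42376251  0.33876319]
-0.045 0.083 0.1823 90
-0.02 0.0832 0.1976 98
0.0 0.0833 0.1967 129
0.02 0.0831 0.1976 94
0.035 0.0828 0.1975 102
[1.99981479e-04 2.49864732e-01 4.58843186e-02] 6.8 [ 0.89414549  0.7254514  -0.12023623]
-0.045 0.083 0.1823 90
-0.02 0.0832 0.1967 100
0.0 0.0833 0.1967 131
0.02 0.0831 0.1976 95
0.035 0.0828 0.1966 100
```

The carriage has been braked to a standstill, but a few centimetres early: its middle is at about 0.140 and the target is 0.188. I'll nudge it slowly from behind and catch it again.

Call:
jog_arm(increments=[[0.003, 0, -0.035, 0, 0, 0, -1], [0.002, 0, -0.07, 0, 0, 0, -1], [-0.03, 0, -0.09, 0, 0, 0, -1], [-0.07, 0, -0.095, 0, 0, 0, -1], [-0.111, 0, -0.095, 0, 0, 0, -1]])

```text
clock: 7.27
position: [0.5153, 0.1074, 0.1431]
ee_rot: [0.693, 0.721, 0.001, 0.001]
ft_force: [0.6, 0.2, -0.6]
grip_width: 0.0
grasp_force: 0.0
```

Call:
jog_arm(increments=[[-0.035, 0, 0, 0, 0, 0, -1], [-0.07, 0, 0, 0, 0, 0, -1], [-0.1, 0, 0, 0, 0, 0, -1], [-0.113, 0, 0, 0, 0, 0, -1], [-0.115, 0, 0, 0, 0, 0, -1]])

```text
clock: 7.68
position: [0.5185, -0.0115, 0.1408]
ee_rot: [0.696, 0.718, -0.001, 0.0]
ft_force: [-0.2, -0.5, 0.2]
grip_width: 0.0
grasp_force: 0.0
```

```bash
python3 m.py
```

```text
[-0.00127126  0.01861926  0.14075618] 7.6833 [-0.23735528 -0.45947604  0.1559699 ]
-0.045 0.086 0.1823 51
-0.02 0.0832 0.1976 104
0.0 0.0833 0.1967 131
0.02 0.0831 0.1976 96
0.035 0.0828 0.1975 100
```

Call:
jog_arm(increments=[[0.002, 0, 0.035, 0, 0, 0, -1], [0.006, 0, 0.07, 0, 0, 0, -1], [0.014, 0, 0.09, 0, 0, 0, -1], [0.024, 0, 0.095, 0, 0, 0, -1], [0.033, 0, 0.095, 0, 0, 0, -1]])

```text
clock: 8.15
position: [0.5159, 0.028, 0.0441]
ee_rot: [0.694, 0.72, -0.001, -0.002]
ft_force: [-0.3, 0.6, 1.0]
grip_width: 0.0
grasp_force: 0.0
```

```bash
python3 m.py
```

```text
[-0.00223561  0.05811833  0.04406322] 8.15 [-0.34905459  0.64956996  0.9538289 ]
-0.045 0.1587 0.1823 17
-0.02 0.1171 0.1976 69
0.0 0.0847 0.1967 109
0.02 0.0842 0.1976 85
0.035 0.0828 0.1966 98
```

Call:
jog_arm(increments=[[0.002, 0, 0, 0, 0, 0, -1], [0.004, 0, 0, 0, 0, 0, -1], [0.006, 0, 0, 0, 0, 0, -1]])

```text
clock: 8.45
position: [0.5179, 0.0318, 0.0468]
ee_rot: [0.694, 0.72, 0.0, 0.001]
ft_force: [0.6, 0.1, -0.2]
grip_width: 0.003
grasp_force: 0.0
```

Call:
jog_arm(increments=[[0.002, 0, 0, 0, 0, 0, -1], [0.004, 0, 0, 0, 0, 0, -1], [0.006, 0, 0, 0, 0, 0, -1], [0.008, 0, 0, 0, 0, 0, -1], [0.01, 0, 0, 0, 0, 0, -1]])

```text
clock: 8.87
position: [0.5168, 0.042, 0.0459]
ee_rot: [0.694, 0.72, 0.0, 0.0]
ft_force: [0.6, 0.8, 0.0]
grip_width: -0.003
grasp_force: 0.0
```

```bash
python3 m.py
```

```text
[-0.00072404  0.07212076  0.04588664] 8.8667 [0.57524491 0.79493514 0.00491971]
-0.045 0.1756 0.1919 11
-0.02 0.1324 0.2063 58
0.0 0.0971 0.2062 102
0.02 0.0928 0.2061 74
0.035 0.0932 0.2051 98
```

Call:
jog_arm(increments=[[-0.004, 0, -0.02, 0, 0, 0, -1], [-0.004, 0, -0.055, 0, 0, 0, -1], [0.01, 0, -0.09, 0, 0, 0, -1], [0.05, 0, -0.095, 0, 0, 0, -1], [0.091, 0, -0.095, 0, 0, 0, -1]])

```text
clock: 9.33
position: [0.5154, 0.1324, 0.1438]
ee_rot: [0.696, 0.718, 0.002, 0.002]
ft_force: [0.9, 0.3, -1.0]
grip_width: 0.001
grasp_force: 0.0
```

Call:
jog_arm(increments=[[0.041, 0, 0, 0, 0, 0, -1], [0.08, 0, 0, 0, 0, 0, -1], [0.1, 0, 0.01, 0, 0, 0, -1], [0.104, 0, 0.03, 0, 0, 0, -1], [0.104, 0, 0.05, 0, 0, 0, -1]])

```text
clock: 9.75
position: [0.5094, 0.2398, 0.0908]
ee_rot: [0.693, 0.721, 0.001, -0.0]
ft_force: [-0.3, -1.2, 0.9]
grip_width: 0.001
grasp_force: 0.0
```

```bash
python3 m.py
```

```text
[1.10447556e-04 2.69987024e-01 9.08020153e-02] 9.75 [-0.30862865 -1.15590202  0.89737156]
-0.045 0.1154 0.2133 84
-0.02 0.1152 0.2286 93
0.0 0.1148 0.2283 128
0.02 0.1146 0.2291 93
0.035 0.1149 0.2289 97
```

Call:
jog_arm(increments=[[-0.001, 0, 0.025, 0, 0, 0, -1], [-0.004, 0, 0.043, 0, 0, 0, -1], [-0.006, 0, 0.045, 0, 0, 0, -1]])

```text
clock: 10.05
position: [0.5084, 0.2293, 0.0432]
ee_rot: [0.694, 0.72, -0.002, -0.001]
ft_force: [-0.8, -0.7, -0.4]
grip_width: 0.002
grasp_force: 0.0
```

```bash
python3 m.py
```

```text
[-0.00126317  0.25956977  0.04319506] 10.05 [-0.76491878 -0.69599189 -0.44158462]
-0.045 0.1218 0.2182 83
-0.02 0.1216 0.2355 93
0.0 0.1218 0.2372 125
0.02 0.1216 0.2369 90
0.035 0.1219 0.2356 94
```

Call:
jog_arm(increments=[[0.0005, 0, 0, 0, 0, 0, -1], [0.0012, 0, 0, 0, 0, 0, -1], [0.002, 0, 0, 0, 0, 0, -1], [0.0028, 0, 0, 0, 0, 0, -1], [0.0034, 0, 0, 0, 0, 0, -1]])

```text
clock: 10.52
position: [0.5102, 0.2345, 0.0466]
ee_rot: [0.694, 0.72, 0.0, 0.0]
ft_force: [-1.1, 0.0, 0.4]
grip_width: -0.003
grasp_force: 0.0
```

Call:
jog_arm(increments=[[0.0006, 0, 0, 0, 0, 0, -1], [0.001, 0, 0, 0, 0, 0, -1], [0.001, 0, 0, 0, 0, 0, -1], [0.001, 0, 0, 0, 0, 0, -1]])

```text
clock: 10.85
position: [0.5098, 0.2351, 0.0458]
ee_rot: [0.694, 0.72, -0.0, 0.0]
ft_force: [-0.0, 0.4, -0.7]
grip_width: 0.003
grasp_force: 0.0
```

```bash
python3 m.py; python3 m.py
```

```text
[0.00034457 0.2652873  0.04583997] 10.85 [-0.00528295  0.40484931 -0.74937576]
-0.045 0.1336 0.233 88
-0.02 0.1333 0.2454 91
0.0 0.1337 0.2499 123
0.02 0.1331 0.2496 90
0.035 0.1344 0.2454 93
[0.00033584 0.26520462 0.04579047] 10.9 [ 0.69559045 -0.55819444  0.06869978]
-0.045 0.1336 0.243 86
-0.02 0.1341 0.2454 91
0.0 0.1327 0.248 123
0.02 0.1331 0.2475 90
0.035 0.1326 0.2454 94
```

Call:
jog_arm(increments=[[0, 0, 0, 0, 0, 0, -1], [0, 0, 0, 0, 0, 0, -1], [0, 0, 0, 0, 0, 0, -1], [0, 0, 0, 0, 0, 0, -1], [0, 0, 0, 0, 0, 0, -1]])

```text
clock: 11.37
position: [0.5099, 0.2351, 0.0459]
ee_rot: [0.694, 0.72, -0.0, 0.0]
ft_force: [-0.3, -0.0, 0.1]
grip_width: -0.002
grasp_force: 0.0
```

```bash
python3 m.py
```

```text
[0.00040087 0.2653143  0.04585205] 11.3667 [-0.25875312 -0.00380256  0.14203281]
-0.045 0.1317 0.243 84
-0.02 0.1314 0.2454 91
0.0 0.1319 0.2471 121
0.02 0.1313 0.2467 90
0.035 0.1326 0.2454 91
```

Call:
jog_arm(increments=[[0.005, 0, 0, 0, 0, 0, -1], [0.015, 0, -0.005, 0, 0, 0, -1], [0.022, 0, -0.035, 0, 0, 0, -1], [0.022, 0, -0.075, 0, 0, 0, -1], [0.022, 0, -0.11, 0, 0, 0, -1]])

```text
clock: 11.83
position: [0.5082, 0.259, 0.1579]
ee_rot: [0.693, 0.721, 0.0, -0.001]
ft_force: [1.4, -0.1, 0.1]
grip_width: 0.003
grasp_force: 0.0
```

Call:
jog_arm(increments=[[0.02, 0, -0.03, 0, 0, 0, -1], [0.03, 0, -0.05, 0, 0, 0, -1], [0.03, 0, -0.055, 0, 0, 0, -1], [0.03, 0, -0.055, 0, 0, 0, -1], [0.03, 0, -0.055, 0, 0, 0, -1]])

```text
clock: 12.25
position: [0.5077, 0.287, 0.2102]
ee_rot: [0.694, 0.72, -0.0, 0.0]
ft_force: [-0.1, -0.8, 0.2]
grip_width: 0.003
grasp_force: 0.0
```

```bash
python3 m.py; python3 - <<'E'
from h import *; from workcell import optics
for n in("top","scene"):
    c=optics.camera(n); print(n,carr(c),green(c))
cv2.imwrite("pics/f.png",c["color"][110:270,200:400,::-1].repeat(3,0).repeat(3,1))
s0=np.load("scene0.npz"); print(abs(c["color"][183:197,300:314].astype(int)-s0["color"][183:197,300:314]).max())
E
```

```text
[0.00041527 0.31721533 0.210159  ] 12.25 [-0.07197205 -0.81690959  0.16282133]
-0.045 0.1309 0.2281 81
-0.02 0.1306 0.2435 91
0.0 0.1308 0.2441 123
0.02 0.1305 0.2437 86
0.035 0.1307 0.2454 95
top [-3.24081567e-05  1.75377606e-01  4.95000000e-02] ((230.5, 201.0), (30.0, 29.0), 90.0)
scene [-0.00383464  0.18623348  0.0495    ] ((282.0, 173.0), (30.726829528808594, 41.356651306152344), 48.366458892822266)
134
```

View pics/f.png

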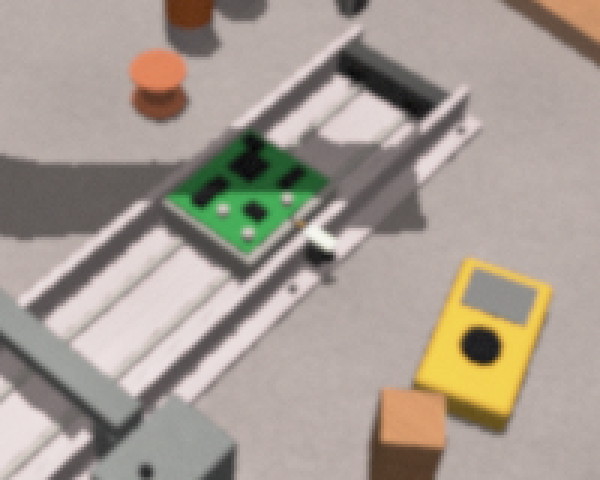

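The brass pin at crop (300,223) sits right across from the white tip at (320,240), and the hand is clear. I'll wait briefly, confirm the carriage is at rest and hand in.

Call:
jog_arm(increments=[[0, 0, 0, 0, 0, 0, -1], [0, 0, 0, 0, 0, 0, -1], [0, 0, 0, 0, 0, 0, -1], [0, 0, 0, 0, 0, 0, -1], [0, 0, 0, 0, 0, 0, -1]])

```text
clock: 12.82
position: [0.508, 0.287, 0.2108]
ee_rot: [0.694, 0.72, -0.0, 0.0]
ft_force: [0.8, -0.9, 0.4]
grip_width: -0.001
grasp_force: 0.0
```

Call:
jog_arm(increments=[[0, 0, 0, 0, 0, 0, -1], [0, 0, 0, 0, 0, 0, -1], [0, 0, 0, 0, 0, 0, -1], [0, 0, 0, 0, 0, 0, -1], [0, 0, 0, 0, 0, 0, -1]])

```text
clock: 13.23
position: [0.508, 0.2871, 0.2108]
ee_rot: [0.694, 0.72, -0.0, 0.0]
ft_force: [-0.7, -0.4, 0.0]
grip_width: 0.006
grasp_force: 0.0
```

```bash
python3 m.py && python3 -c "
from workcell import workorder
print(workorder.hand_in())"
```

```text
[0.00069817 0.31733559 0.21084935] 13.2333 [-0.65422653 -0.44899262  0.01270186]
-0.045 0.1309 0.2281 83
-0.02 0.1306 0.2435 92
0.0 0.1308 0.2441 123
0.02 0.1305 0.2437 87
0.035 0.1307 0.2454 96
the job is handed in; nothing more can be done
None
```

Handed in at about 13.2 s: the carriage crossed the scanner at about 0.13–0.145 m/s (camera estimate), stopped about 48 mm short on my first braking, and after a slow nudge and second catch stands free within about 2 mm of the pointer, with 8.5 N the highest contact force I read and the end stop never reached.

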